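# Load the drill jig and shut its gate

### The arm

A 6-joint arm with a two-finger parallel gripper is mounted at the origin on the work surface. World frame = base frame: x ahead of the robot, y to its left, z up, the work surface at z = 0. Lengths are in mm, angles in rad, forces in N, time in s.
With the tool pointing down it reaches from about 350 to 725 mm from the base axis. Payload 4.3 kg.
Tool frame: the origin (TCP) lies at the very end of the fingers, on their centre line; the grasp point (between the pads) lies 19 mm behind it; z points along the fingers, y is the line along which they close (so a half turn about z gives the same grasp; the last joint's range is limited). The gripper opens to 85 mm and grips with 20 to 120 N. Pads are 22 mm wide; open, the fingers measure 114 mm over their backs; the gripper's body (76 mm by 85 mm) begins 54 mm behind the grasp point. The pads swing forward as they close: fully open they stand 13 mm farther back than shut.
Start: joints at [-1.458, 0.377, 0.081, 1.274, 0, 1.46], TCP at [127.061, -560.823, 231.329] pointing down, gripper open.
Joint ranges: [-2.72, 2.72], [-0.84, 1.66], [-1.02, 1.22], [-1.77, 2.12], [-1.37, 1.28], [-3.14, 3.14]. Speed limits (rad/s): [2.57, 2.57, 3.14, 3.14, 3.14, 3.14].

### API

Orientations are given as [roll, pitch, yaw] about the fixed x, y, z axes, in that order (R = Rz(yaw) Ry(pitch) Rx(roll)).
In Python, from station import robot, vision gives the robot as it stands.
- The arm moves only by the tool jog_arm, never from a script. Its argument "motion" is a list of rows, each a list of 6 numbers: the shift along the world's x, y, z scaled (see below), then the turn, a rotation vector about the world's x, y, z scaled (see below). In form: [[dx, dy, dz, rx, ry, rz], ...]. A call has exactly 8 rows; each row shifts and turns the commanded pose from where the row before left it; what a row does not reach is not made up. The controller multiplies each number of a shift by 0.1 m and each number of a turn by 360 degrees. A row lasts 1/12 s, in which the tool goes at most 41.7 mm and 7.16 degrees, less where a joint would pass 70% of its speed; a pose out of reach is approached as far as the arm can. A call with a number of a shift or a turn outside -1 to 1 is refused whole. A call with a gripper value outside its range is refused whole. "claw" is the opening, from 0 (shut) to 1 (fully open), set as the call begins (left out, the last holds). The fingers move at their own pace and stop on an object; "force" is the grip in N (left out, the last holds). Time passes only in rows, so rows that do not move let the fingers close, or fill a call up. It gives the time, the measured TCP pose, the force, the opening and the grip force at its end, in the units of the state.
- robot.get_obs(): the state, without advancing time (a new reading comes with each control period).
- vision.snapshot(name): name is "scene" or "top"; returns the picture (400x640x3 uint8, red, green, blue); there is no depth.
- vision.camera_params(name): a dict with "camera_matrix" (3x3 intrinsics, pixels), "dist" ([k1, k2, p1, p2, k3] as OpenCV has them; the pictures are not rectified), "extrinsics" (4x4, takes a point from camera to world coordinates). Camera axes: x right, y up, looking along -z (the intrinsics and any distortion apply to the point x, -y, -z); pixel columns grow to the right and rows downward; lengths in mm; the calibration is good to about 2 mm. A picture is of the moment at which its call begins. camera_params takes no time and is no camera call.
- robot.finish_job(): hands the job in; it is judged then, once.
Trained networks look in the newest picture that a camera, given by its name, has taken for a name from the list of things; names that differ only in an ending like _2 or _b are one class to them, and where a whole thing is asked for, a point or a joint stands for the part that bears it (a point fixed in the world has none). Each returns a list of dicts, best first, with "p" (0 to 1); they miss things now and then, are a little off and sometimes report something else, mostly with a low value. They report only what shows in the picture. A call takes as long as a camera call. They do not tell look-alikes from the thing itself.
- vision.spot_in(camera, thing): "pixel" ([column, row] in pixels, amid what is visible of it).
- vision.outline_of(camera, thing): "region" (400x640 bool, what is visible of it) and "pixel" ([column, row] in pixels, amid what is visible of it).
The state is a dict: "t": time; "joints": joint angles; "qvel": joint speeds; "tau": joint torques, N m; "tool_pos": TCP position; "eef_rot": TCP orientation; "ft_force": force on the tool from outside, world axes, zero at the start; "torque": the same for the moment, N m; "grip_width": finger opening in mm; "grip_force": force on a finger pad.
Only numpy, scipy, OpenCV 4.12 (cv2) and the standard library are available. Lean on these libraries where they do the work, as an engineer would, in place of code of your own. Each camera call takes 0.05 s, during which the arm holds its last target. There are 200 camera calls.

### The job

Load the drill jig: take the long aluminium step block and slide its flat tongue, lying level, between the guides and under the bushing plate until it is fully home against the end stop, then swing the jig's gate bar fully shut behind it. Do not knock the wire guard that hangs over the jig, and leave the other things on the bench where they are.

Things in the scene. Friction and masses are not known exactly. Their poses are not given: they have to be found in the camera images.
- block: Workpiece: loose aluminium step block 150 long, 40 wide, 0.45 kg. Tall head 60 long, 45 high, dark dot on top; flat tongue 90 long, 20 high, level with the head's underside. Origin: centre of the underside of the whole length; x points along the tongue (head x -75 to -15, tongue -15 to +75), z up. Starts flat on the bench.
- block_tip (a point): Point at the underside of the tongue's free end, mid-width: 75 mm along x from the block's origin.
- jig: Steel drill jig, fixed to the bench; place and yaw vary. Origin: at bench level on the guide's centre line, at the guide's mouth; x points the way the block slides in, z up. Dark base plate 15 thick (x -102 to 112, y -108 to 62). With the block home its tongue ends at x = 85, its head is in the open in front of the mouth (x -65 to -5), its origin is at x = 10.
- jig_mouth (a point): Mouth of the guide at base-plate level, jig frame (0, 0, 15). Two guides (outer width 76, 26 high above the base plate) leave a channel 45 wide from x = 20 to 85, flaring to about 53 at the mouth. The bushing plate (12 thick, two brass bushings on top) roofs it from x = 4 to 82, with 26 clear above the base plate.
- jig_stop (a point): Centre of the face of the end stop at base-plate level, jig frame (85, 0, 15): where block_tip is when the block is fully home.
- gate (a joint): Angle of the gate bar about its upright pivot, rad: 0 = shut, the bar lying along the jig's +y, 3 mm behind a home block; positive = open (counter-clockwise from above; at 1.57 it points along the jig's -x, clear of the way in). Starts at 1.6 to 1.95, stops at 2.0, stays where left (1.5 N at the handle). Bar 16 wide, 20 to 40 above the bench, reaching 120 from the pivot.
- gate_hinge (a point): The gate's pivot axis at mid-height of the bar: jig frame (-76, -90, 30).
- gate_handle (a point): Upright black round handle on the gate bar, 16 across, 110 from the pivot, free from 40 to 90 above the bench; this point is on its axis 70 above the bench.
- guard: Grey wire guard, part of the jig: a flat grille of bars 8 to 10 thick, centres 205 above the bench, over jig x -45 to 104, y -80 to 80, on two posts at x = 104, y = -80 and 45. It overhangs the home block's head and comes near the shut gate's handle: an upright gripper does not fit there, one leaning back along the jig's -x does. Same origin and axes as the jig.
- guard_edge (a point): Middle of the guard's front edge bar (jig frame (-45, 0, 205)).
- short_block: Bystander: a shorter step block, 80 long (tongue only 30), 40 wide, 45 high; origin under its centre.
- plain_bar: Bystander: plain aluminium bar 150 x 40 x 45 without a step; origin under its centre.
- arbor: Bystander: standing stepped turned steel part, 60 across, 95 high; origin under its centre.
- collar: Bystander: dark steel ring 60 across, 25 high; origin under its centre.
- brush: Bystander: wooden bench brush about 270 long, 40 high, lying along its x; origin under its middle.
- file: Bystander: flat file with wooden handle, 300 long, 28 high, lying along its x; origin under its middle.
- case: Bystander: closed wooden gauge case 80 x 120 x 28; origin under its centre.
Not all that is in view belongs to the job. What is shaped like the block but green or pink is not meant.

How it is judged (in metres and radians):
On the way, in this order (a step that is already met when the one before it is completed fails the run):
1. the block's tongue is between the guides, more than 50 mm in under the bushing plate (x of block_tip in the frame of jig above 0.05 m and y of block_tip in the frame of jig between -0.006 and 0.006 m and z of block_tip in the frame of jig between 0.01 and 0.03 m), for 0.1 s.
2. the gate is shut behind the block (value of joint gate below 0.05 rad), for 0.2 s.
At the end, for the whole second after the job is handed in: The block lies level on the jig's base plate, its tongue's end within 6 mm of the end stop and within 5 mm of the guide's centre line, in line with the guide to 0.06 rad, at rest and released, and the gate is shut to within 0.05 rad (x of block_tip in the frame of jig above 0.079 m and y of block_tip in the frame of jig between -0.005 and 0.005 m and z of block_tip in the frame of jig below 0.02 m and angle between the x axis of block and the x axis of jig, either way round below 0.06 rad and angle between block's own z axis and vertical below 0.05 rad and value of joint gate below 0.05 rad and linear speed of block below 0.01 m/s); the robot touches nothing.
It fails at once if the wire guard is knocked (more than 15 N) (contact force between guard and anything else above 15 N).
It fails at once if another thing on the bench is disturbed (moved more than 30 mm) (distance of any of short_block, plain_bar, arbor, collar, brush, file, case from where it was at the start of the episode above 0.03 m).
It also fails if it takes over 64 s, if anything falls off the work surface, if the arm or the gripper's body presses on something with over 40 N, if the wrist force passes 120 N, or if a joint passes its speed limit or range.

## Working session

There is one attempt and no reset: what is moved stays moved. The work goes in short steps, Python scripts to look and compute and a tool call to move; the robot and the scene stay as the last step left them, time stands still between calls to the robot, and variables do not carry over. Pictures are saved under pics/ and viewed, at most 10 in all, crops included, and the job is handed in when it is done.

Besides the shell and the picture viewer there is one more tool, called after "Request:" in YAML: its name, and indented under it one key for each argument. jog_arm: Moves the arm, as the interface text tells. Shifts and turns lie within -1 to 1; 1 stands for 0.1 m of shift or 360 degrees of turn. Its arguments: {"type":"object","properties":{"motion":{"type":"array","items":{"type":"array","items":{"type":"number","minimum":-1,"maximum":1}}},"claw":{"type":"number"},"force":{"type":"number"}},"required":["motion"]}

```bash
mkdir -p pics; ls; python3 - <<'E'
from station import robot, vision
import cv2,numpy as np
for c in("scene","top"):
    im=vision.snapshot(c); cv2.imwrite(f"pics/{c}0.png",im[:,:,::-1])
    p=vision.camera_params(c); print(c,p)
    for n in["block","jig","gate","gate_handle","short_block","plain_bar","guard","guard_edge","jig_mouth","jig_stop","gate_hinge","block_tip"]:
        print(n,[(np.round(d["pixel"]).tolist(),round(d["p"],2)) for d in vision.spot_in(c,n)][:4])
print(robot.get_obs())
E
```

```text
pics
scene {'camera_matrix': array([[478.96673141,   0.        , 324.72782249],
       [  0.        , 478.96673141, 195.31443386],
       [  0.        ,   0.        ,   1.        ]]), 'dist': array([-0.03794709,  0.        ,  0.        ,  0.        ,  0.        ]), 'extrinsics': array([[-8.19512983e-01, -4.59523180e-01,  3.42398769e-01,
         1.05090662e+03],
       [ 5.72822213e-01, -6.74106740e-01,  4.66320507e-01,
         6.15674193e+02],
       [ 1.65282354e-02,  5.78289331e-01,  8.15664311e-01,
         1.35651292e+03],
       [ 0.00000000e+00,  0.00000000e+00,  0.00000000e+00,
         1.00000000e+00]])}
block [([317.0, 199.0], 0.89), ([282.0, 103.0], 0.82), ([290.0, 135.0], 0.66), ([271.0, 166.0], 0.59)]
jig [([312.0, 295.0], 0.55)]
gate [([332.0, 245.0], 0.82)]
gate_handle [([332.0, 240.0], 0.63), ([416.0, 266.0], 0.49)]
short_block [([240.0, 210.0], 0.59)]
plain_bar [([468.0, 285.0], 0.6), ([433.0, 344.0], 0.6), ([354.0, 178.0], 0.56)]
guard [([308.0, 284.0], 0.86)]
guard_edge [([307.0, 282.0], 0.78)]
jig_mouth [([318.0, 296.0], 0.64)]
jig_stop [([314.0, 293.0], 0.92)]
g
[... 1416 characters left out ...]
0.72)]
{'t': 1.3, 'joints': array([-1.45833891e+00,  3.77321906e-01,  8.10148008e-02,  1.27442361e+00,
       -3.36444233e-05,  1.46050812e+00]), 'qvel': array([-6.30988097e-05,  8.22551264e-04, -9.92108875e-04,  4.41033662e-07,
       -8.45059868e-04,  2.33572032e-04]), 'tau': array([ 4.05613255e-04, -4.63522696e+01,  2.70152289e+01,  4.56750586e-04,
       -1.56728984e-04,  1.07458303e-05]), 'tool_pos': array([ 127.02804334, -560.82519663,  231.32258936]), 'eef_rot': array([3.14153115e+00, 4.06610024e-05, 2.22745622e-01]), 'ft_force': array([-0.51757355, -0.08649354, -0.28006211]), 'torque': array([ 0.02525861,  0.00993975, -0.00710398]), 'grip_force': 0.0, 'grip_width': 85.54877592446627}
```

View pics/scene0.png

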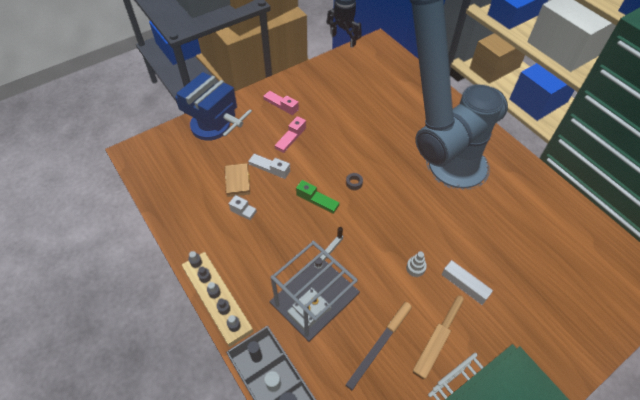

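```bash
python3 - <<'E'
import cv2
im=cv2.imread("pics/top0.png")
cv2.imwrite("pics/topc.png",cv2.resize(im[90:310,160:480],(800,550),interpolation=cv2.INTER_CUBIC))
E
```

```text
(no output)
```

View pics/topc.png

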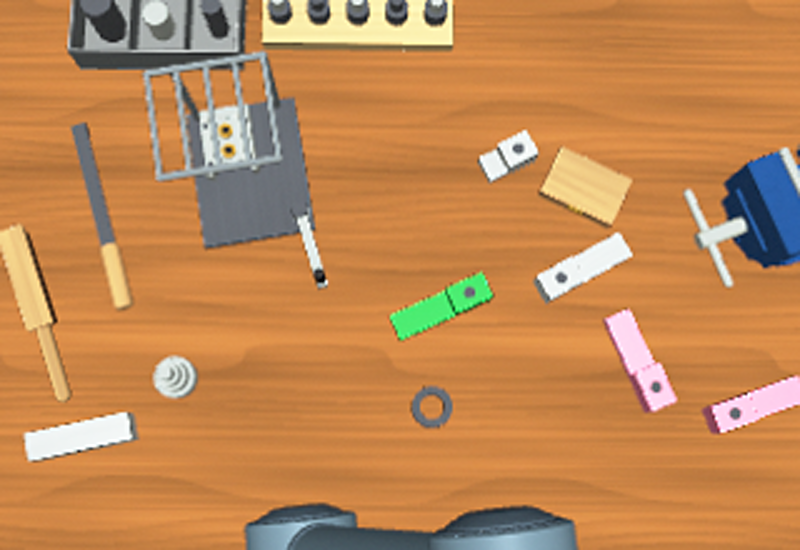

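Candidates for the block:
- aluminium long step block: scene (270,166), top (390,199)
- short block: scene (240,207), top (365,152)
- green: scene (317,197), top (337,214)
- pink: scene (282,103) and (290,135), top (457,250) and (417,235)
- plain bar, no step: scene (468,285), top (191,263)

I choose the grey one with the long tongue at top (390,199). The jig is at top (259,154), with its gate open towards the robot.

```bash
cat > h.py <<'E'
import numpy as np,cv2
from scipy.optimize import minimize,least_squares
from station import robot,vision
P={c:vision.camera_params(c) for c in("scene","top")}
def proj(c,pts):
    p=P[c];E=p["extrinsics"];q=(np.asarray(pts,float)-E[:3,3])@E[:3,:3]
    q=q*[1,-1,-1]
    return cv2.projectPoints(q,np.zeros(3),np.zeros(3),p["camera_matrix"],p["dist"])[0][:,0]
def place(pts,x,y,yaw,z=0):
    c,s=np.cos(yaw),np.sin(yaw);pts=np.asarray(pts,float)
    return pts@np.array([[c,s,0],[-s,c,0],[0,0,1]])+[x,y,z]
def box(x0,x1,y0,y1,z0,z1):return [[x,y,z] for x in(x0,x1) for y in(y0,y1) for z in(z0,z1)]
BLOCK=[box(-75,-15,-20,20,0,45),box(-15,75,-20,20,0,20)]
S=8
def sil(c,boxes,x,y,yaw,win,z=0):
    u0,v0,w,h=win;m=np.zeros((h*S,w*S),np.uint8)
    for b in boxes:
        q=(proj(c,place(b,x,y,yaw,z))-[u0,v0]+.5)*S
        cv2.fillConvexPoly(m,cv2.convexHull(np.round(q).astype(np.int32)),1)
    return cv2.resize(m.astype(np.float32),(w,h),interpolation=cv2.INTER_AREA)
def fit(masks,boxes,x0,z=0):
    wins={}
    for c,m in masks.items():
        v,u=np.nonzero(m);wins[c]=(u.min()-12,v.min()-12,np.ptp(u)+25,np.ptp(v)+25)
    def cost(a):
        return sum(np.abs(sil(c,boxes,*a[:2],a[2]/50,w,z)-m[w[1]:w[1]+w[3],w[0]:w[0]+w[2]]).sum() for c,m in masks.items() for w in[wins[c]])
    a=np.array([x0[0],x0[1],x0[2]*50]);
    for k in(12,4):
        r=minimize(cost,a,method="Nelder-Mead",options=dict(initial_simplex=np.vstack([a]+[a+k*e for e in np.eye(3)]),xatol=.05,fatol=.05));a=r.x
    return a[0],a[1],a[2]/50,r.fun
def ray(c,px,z):
    p=P[c];q=cv2.undistortPoints(np.array([[px]],float),p["camera_matrix"],p["dist"])[0,0]
    E=p["extrinsics"];d=E[:3,:3]@np.array([q[0],-q[1],-1]);o=E[:3,3];return o+d*(z-o[2])/d[2]
E
python3 - <<'E'
from h import *
print("block",ray("scene",[270,166],20),ray("top",[390,199],20))
M={}
for c,px in(("scene",(270,166)),("top",(390,199))):
    vision.snapshot(c)
    for d in vision.outline_of(c,"block"):
        if np.hypot(*(np.array(d["pixel"])-px))<8: M[c]=d["region"].astype(float);print(c,d["p"],d["region"].sum());break
b=ray("top",[390,199],20)
print(M.keys())
for c in M: print(c,fit({c:M[c]},BLOCK,(b[0],b[1],-1.05)))
print(fit(M,BLOCK,(b[0],b[1],-1.05)))
s=cv2.imread("pics/scene0.png");t=cv2.imread("pics/top0.png")
R=lambda i,k:cv2.resize(i,None,fx=k,fy=k,interpolation=cv2.INTER_CUBIC)
a=R(t[105:200,210:290],5);bb=R(s[225:343,262:362],4);cc=R(t[170:195+30,365:425],2)
o=np.zeros((600,800,3),np.uint8);o[:475,:400]=a;o[:472,400:]=bb
o[480:590,:120]=cc;e=R(s[145:185,240:300],3);o[480:600,200:380]=e
cv2.imwrite("pics/jig.png",o)
E
```

```text
block [ 577.84080495 -363.63274953   20.        ] [ 568.70423981 -363.18924103   20.        ]
scene 0.68 519
top 0.74 420
dict_keys(['scene', 'top'])
scene (np.float64(577.8246367127931), np.float64(-376.4897564915392), np.float64(-1.0723309019568723), np.float64(65.3125))
top (np.float64(579.6058546294787), np.float64(-374.9986092648992), np.float64(-1.0870078883463448), np.float64(40.40625))
(np.float64(579.208542614396), np.float64(-374.9862933096276), np.float64(-1.0802677083837942), np.float64(114.140625))
```

View pics/jig.png

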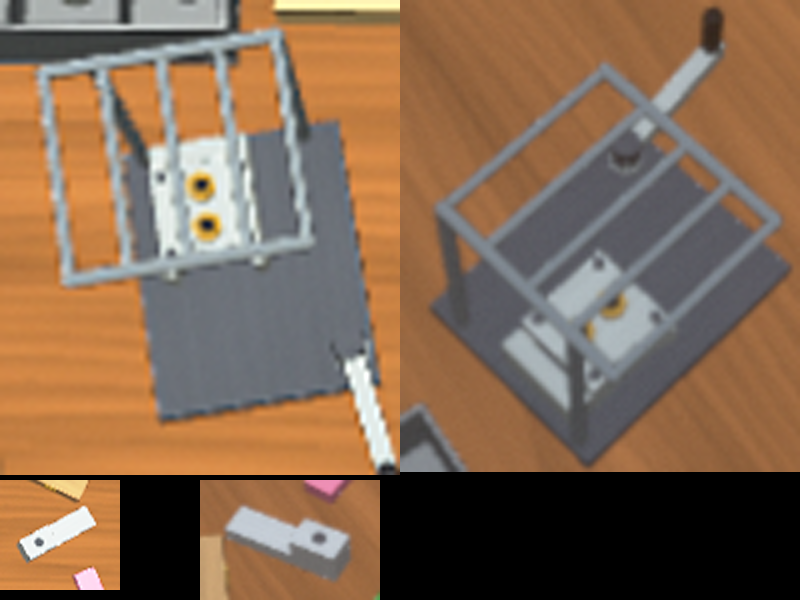

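```bash
python3 - <<'E'
from h import *
T=[((162,420),(-102,62,0)),((378,385),(-102,-108,0)),((338,121),(112,-108,15)),((67,280),(-45,80,205)),((305,241),(-45,-80,205)),((278,36),(104,-80,205)),((43,70),(104,80,205))]
Sc=[((605,70),(-45,-80,205)),((775,220),(-45,80,205)),((615,372),(104,80,205)),((440,208),(104,-80,205)),((588,464),(112,62,0)),((790,270),(-102,62,15))]
px={"top":np.array([[210+(a[0]+.5)/5-.5,105+(a[1]+.5)/5-.5] for a,_ in T]),"scene":np.array([[262+(a[0]-400+.5)/4-.5,225+(a[1]+.5)/4-.5] for a,_ in Sc])}
X={"top":[b for _,b in T],"scene":[b for _,b in Sc]}
def res(a,cs):return np.concatenate([(proj(c,place(X[c],a[0],a[1],a[2]))-px[c]).ravel() for c in cs])
for cs in(["top"],["scene"],["top","scene"]):
    r=least_squares(res,(600,130,.15),args=(cs,),x_scale=(10,10,.1),loss="soft_l1");print(cs,r.x,np.round(res(r.x,cs).reshape(-1,2),1).tolist())
a=r.x
# bushings, in jig frame
for p in((202,186),(207,226)):
    w=ray("top",[210+(p[0]+.5)/5-.5,105+(p[1]+.5)/5-.5],58);d=w-[a[0],a[1],0];c,s=np.cos(a[2]),np.sin(a[2]);print("bush",c*d[0]+s*d[1],-s*d[0]+c*d[1])
h=place([[-76,-90,30]],*a)[0]
print("hinge",h,"handle scene ray", ray("scene",[262+(712-400+.5)/4-.5,225+11/4-.5],90))
# block check + overlay
b=(579.2,-375,-1.080);print("dot",proj("top",place([[-45,0,45]],*b)),proj("scene",place([[-45,0,45]],*b)))
k=4;o=[]
for c,(u,v) in(("top",(210,105)),("scene",(262,225))):
    im=cv2.resize(vision.snapshot(c)[v:v+118,u:u+100,::-1],None,fx=k,fy=k,interpolation=cv2.INTER_CUBIC)
    for bx in(box(-102,112,-108,62,0,15),box(0,85,-38,38,15,41),box(4,82,-38,38,41,53),box(-45,104,-80,80,205,205)):
        q=np.round((proj(c,place(bx,*a))-[u,v]+.5)*k).astype(int)
        for i,j in((0,1),(0,2),(1,3),(2,3),(4,5),(4,6),(5,7),(6,7),(0,4),(1,5),(2,6),(3,7)):cv2.line(im,tuple(map(int,q[i])),tuple(map(int,q[j])),(0,0,255),1)
    o.append(im)
cv2.imwrite("pics/ov.png",np.hstack(o))
E
```

```text
['top'] [7.18397517e+02 1.55348476e+02 1.66826653e-01] [[-0.6, 0.4], [0.3, 0.5], [0.1, -0.4], [0.2, -0.4], [0.2, 0.1], [-0.4, -0.2], [0.1, 0.1]]
['scene'] [7.14998163e+02 1.54317520e+02 1.77445635e-01] [[-0.1, -0.3], [-0.0, -0.0], [-0.5, 0.4], [0.6, -0.2], [-0.2, 1.3], [0.3, -1.3]]
['top', 'scene'] [7.16363648e+02 1.54879241e+02 1.73727236e-01] [[-0.3, 1.0], [0.6, 0.8], [-0.1, -0.0], [0.4, 0.3], [0.4, 0.5], [-0.5, 0.3], [-0.0, 0.8], [-0.3, 0.1], [-0.4, 0.5], [-1.1, 0.8], [0.3, 0.1], [-0.6, 1.6], [0.1, -0.7]]
bush 60.71054576753282 -1.043909737224519
bush 28.9796169305063 -0.5130188642574662
hinge [657.06457067  53.0970258   30.        ] handle scene ray [550.58978003  17.00395475  90.        ]
dot [[383.92607591 200.53049502]] [[278.4859491  164.25189853]]
```

View pics/ov.png

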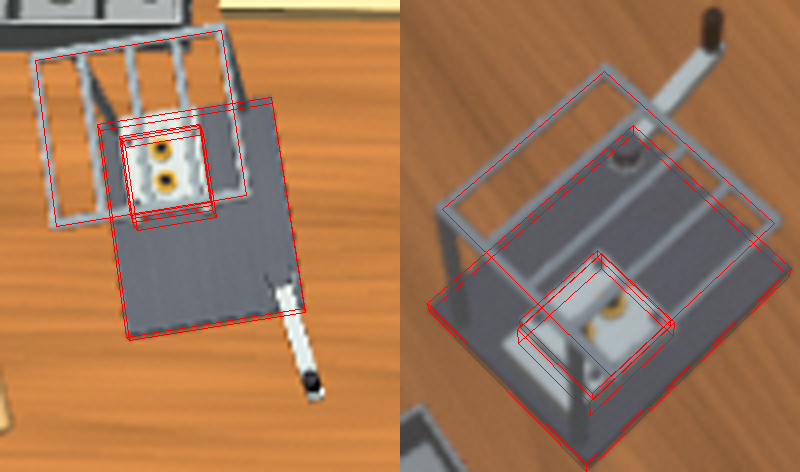

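The overlay fits. Jig origin is about (716.5, 154.4) with yaw 0.168, the gate is at about 1.73, and the block is at (579.2, -375) with yaw -1.08. I'll pick with a 40° lean back along the block's -x.

Request:
jog_arm:
  motion:
    - [0.247,0.183,0,0,0,0.0195]
    - [0.247,0.183,0,0,0,0.0195]
    - [0.247,0.183,0,0,0,0.0195]
    - [0.247,0.183,0,0,0,0.0195]
    - [0.247,0.183,0,0,0,0.0195]
    - [0.247,0.183,0,0,0,0.0195]
    - [0.247,0.183,0,0,0,0.0195]
    - [0.247,0.183,0,0,0,0.0195]
  claw: 1

```text
t: 2.27
tool_pos: [325.7, -413.4, 231.5]
eef_rot: [3.141, 0.0, 1.209]
ft_force: [0.2, -0.2, 0.4]
grip_width: 85.7
grip_force: 0.0
```

Request:
jog_arm:
  motion:
    - [0.247,0.183,0,0,0,0.0195]
    - [0.247,0.183,0,0,0,0.0195]
    - [0.247,0.183,0,0,0,0.0195]
    - [0.247,0.183,0,0,0,0.0195]
    - [0.247,0.183,0,0,0,0.0195]
    - [0.247,0.183,0,0,0,0.0195]
    - [0.247,0.183,0,0,0,0.0195]
    - [0.247,0.183,0,0,0,0]

```text
t: 2.93
tool_pos: [523.4, -266.9, 231.4]
eef_rot: [3.141, 0.0, 2.065]
ft_force: [0.9, -0.6, 0.4]
grip_width: 85.8
grip_force: 0.0
```

Request:
jog_arm:
  motion:
    - [0,0,-0.149,-0.01226,-0.00655,0]
    - [0,0,-0.149,-0.01226,-0.00655,0]
    - [0,0,-0.149,-0.01226,-0.00655,0]
    - [0,0,-0.149,-0.01226,-0.00655,0]
    - [0,0,-0.149,-0.01226,-0.00655,0]
    - [0,0,-0.149,-0.01226,-0.00655,0]
    - [0,0,-0.149,-0.01226,-0.00655,0]
    - [0,0,-0.149,-0.01226,-0.00655,0]

```text
t: 3.6
tool_pos: [522.2, -267.7, 113.2]
eef_rot: [3.139, 0.702, 2.059]
ft_force: [1.3, 0.2, -1.0]
grip_width: 85.5
grip_force: 0.0
```

Request:
jog_arm:
  motion:
    - [0.049,-0.0925,-0.126,0,0,0]
    - [0.049,-0.0925,-0.126,0,0,0]
    - [0.049,-0.0925,-0.126,0,0,0]
    - [0.049,-0.0925,-0.126,0,0,0]
    - [0.049,-0.0925,-0.126,0,0,0]
    - [0.049,-0.0925,-0.126,0,0,0]
    - [0.049,-0.0925,-0.126,0,0,0]
    - [0.049,-0.0925,-0.126,0,0,0]

```text
t: 4.27
tool_pos: [561.9, -342.5, 11.1]
eef_rot: [3.141, 0.697, 2.06]
ft_force: [0.5, 0.5, -0.8]
grip_width: 85.4
grip_force: 0.0
```

Request:
jog_arm:
  motion:
    - [0,0,0,0,0,0]
    - [0,0,0,0,0,0]
    - [0,0,0,0,0,0]
    - [0,0,0,0,0,0]
    - [0,0,0,0,0,0]
    - [0,0,0,0,0,0]
    - [0,0,0,0,0,0]
    - [0,0,0,0,0,0]
  claw: 0
  force: 60

```text
t: 4.93
tool_pos: [561.6, -341.7, 12.5]
eef_rot: [3.141, 0.698, 2.061]
ft_force: [-3.3, 3.8, 6.9]
grip_width: 39.4
grip_force: 61.8
```

Request:
jog_arm:
  motion:
    - [0,0,0,0,0,0]
    - [0,0,0,0,0,0]
    - [0,0,0,0,0,0]
    - [0,0,0,0,0,0]
    - [0,0,0,0,0,0]
    - [0,0,0,0,0,0]
    - [0,0,0,0,0,0]
    - [0,0,0,0,0,0]

```text
t: 5.6
tool_pos: [561.6, -341.7, 12.5]
eef_rot: [3.141, 0.698, 2.061]
ft_force: [-3.6, 3.6, 6.7]
grip_width: 39.8
grip_force: 61.8
```

```bash
python3 - <<'E'
from h import *
o=robot.get_obs();print(o["joints"],o["tool_pos"],o["eef_rot"],o["grip_width"])
s=vision.snapshot("scene");t=vision.snapshot("top")
f=lambda i:cv2.resize(np.ascontiguousarray(i[:,:,::-1]),None,fx=4,fy=4,interpolation=cv2.INTER_CUBIC)
cv2.imwrite("pics/grip.png",np.hstack([f(s[115:215,220:320]),f(t[150:250,340:440])]))
E
```

```text
[-0.46866727  0.46334613 -0.78407178 -0.27862988 -0.37730832  0.49339138] [ 561.62145694 -341.69571172   12.51744331] [3.14058438 0.6978494  2.06076566] 39.7574813462755
```

View pics/grip.png

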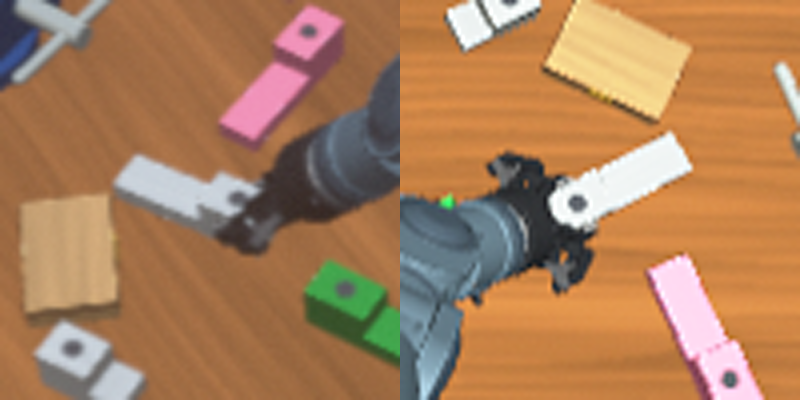

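The gripper holds the head, with the dot in line and width 39.8. Next: lift, carry and turn.

Request:
jog_arm:
  motion:
    - [0,0,0.08,0,0,0]
    - [0,0,0.16,0,0,0]
    - [0,0,0.18,0,0,0]
    - [0,0,0.18,0,0,0]
    - [0,0,0.18,0,0,0]
    - [0,0,0.18,0,0,0]
    - [0,0,0.18,0,0,0]
    - [0,0,0.16,0,0,0]

```text
t: 6.37
tool_pos: [560.2, -340.9, 141.4]
eef_rot: [-3.141, 0.694, 2.062]
ft_force: [0.5, -0.5, -3.7]
grip_width: 39.4
grip_force: 60.9
```

Request:
jog_arm:
  motion:
    - [-0.026,0.289,0,0,0,0.01242]
    - [-0.026,0.289,0,0,0,0.01242]
    - [-0.026,0.289,0,0,0,0.01242]
    - [-0.026,0.289,0,0,0,0.01242]
    - [-0.026,0.289,0,0,0,0.01242]
    - [-0.026,0.289,0,0,0,0.01242]
    - [-0.026,0.289,0,0,0,0.01242]
    - [-0.026,0.289,0,0,0,0.01242]

```text
t: 7.03
tool_pos: [538.1, -108.7, 139.8]
eef_rot: [3.142, 0.692, 2.689]
ft_force: [0.6, 0.2, -5.0]
grip_width: 39.1
grip_force: 62.1
```

Request:
jog_arm:
  motion:
    - [-0.026,0.289,0,0,0,0.01242]
    - [-0.026,0.289,0,0,0,0.01242]
    - [-0.026,0.289,0,0,0,0.01242]
    - [-0.026,0.289,0,0,0,0.01242]
    - [-0.026,0.289,0,0,0,0.01242]
    - [-0.026,0.289,0,0,0,0.01242]
    - [-0.026,0.289,0,0,0,0.01242]
    - [-0.026,0.289,0,0,0,0.01242]

```text
t: 7.7
tool_pos: [521.7, 122.0, 144.1]
eef_rot: [-3.142, 0.686, -2.971]
ft_force: [1.1, 0.2, -5.3]
grip_width: 39.2
grip_force: 62.2
```

Request:
jog_arm:
  motion:
    - [0,0,0,0,0,0]
    - [0,0,0,0,0,0]
    - [0,0,0,0,0,0]
    - [0,0,0,0,0,0]
    - [0,0,0,0,0,0]
    - [0,0,0,0,0,0]
    - [0,0,0,0,0,0]
    - [0,0,0,0,0,0]

```text
t: 8.37
tool_pos: [524.3, 120.5, 145.6]
eef_rot: [-3.141, 0.69, -2.975]
ft_force: [-0.6, -0.5, -5.4]
grip_width: 39.3
grip_force: 62.9
```

Request:
jog_arm:
  motion:
    - [0.07,0.0136,-0.1445,0.0002,-0.0012,0]
    - [0.07,0.0136,-0.1445,0,0,0]
    - [0.07,0.0136,-0.1445,0,0,0]
    - [0.07,0.0136,-0.1445,0,0,0]
    - [0.07,0.0136,-0.1445,0,0,0]
    - [0.07,0.0136,-0.1445,0,0,0]
    - [0.07,0.0136,-0.1445,0,0,0]
    - [0.07,0.0136,-0.1345,0,0,0]

```text
t: 9.03
tool_pos: [588.6, 133.5, 36.0]
eef_rot: [-3.141, 0.686, -2.974]
ft_force: [-0.6, -1.0, -4.5]
grip_width: 39.4
grip_force: 62.9
```

Request:
jog_arm:
  motion:
    - [0,0,0,0,0,0]
    - [0,0,0,0,0,0]
    - [0,0,0,0,0,0]
    - [0,0,0,0,0,0]
    - [0,0,0,0,0,0]
    - [0,0,0,0,0,0]
    - [0,0,0,0,0,0]
    - [0,0,0,0,0,0]

```text
t: 9.7
tool_pos: [588.0, 133.6, 37.2]
eef_rot: [-3.141, 0.686, -2.974]
ft_force: [0.8, -0.4, -4.5]
grip_width: 39.6
grip_force: 63.1
```

```bash
python3 - <<'E'
from h import *
o=robot.get_obs();print(o["joints"],o["tool_pos"],o["eef_rot"],o["ft_force"])
J=(716.5,154.4,.168)
yaw=o["eef_rot"][2]+np.pi; tp=o["tool_pos"]; bx=np.array([np.cos(yaw),np.sin(yaw)])
b=tp[:2]+37.8*bx; B=(b[0],b[1],yaw); z=tp[2]-12.5; print("block",B,z)
k=5;out=[]
for c in("top","scene"):
    s=vision.snapshot(c); ctr=proj(c,place([[-30,0,20]],*J))[0]; u,v=np.round(ctr-[40,55]).astype(int)
    im=cv2.resize(np.ascontiguousarray(s[v:v+110,u:u+80,::-1]),None,fx=k,fy=k,interpolation=cv2.INTER_CUBIC)
    def L(p,col):
        q=np.round((proj(c,p)-[u,v]+.5)*k).astype(int)
        cv2.line(im,tuple(map(int,q[0])),tuple(map(int,q[1])),col,1)
    for y in(-20,20):L(place([[-15,y,20],[75,y,20]],*B,z),(0,0,255))
    L(place([[75,-20,20],[75,20,20]],*B,z),(0,0,255))
    for x0,x1,y,zz in((4,82,-38,53),(4,82,38,53)):L(place([[x0,y,zz],[x1,y,zz]],*J),(255,0,0))
    L(place([[4,-38,53],[4,38,53]],*J),(255,0,0))
    out.append(im)
cv2.imwrite("pics/pre.png",np.hstack(out))
E
```

```text
[ 0.09460875  0.2939834  -1.01472546 -0.4229818   0.04558501 -0.05644013] [587.95239011 133.59831571  37.18605043] [-3.14099707  0.68633944 -2.9740733 ] [ 0.8076737  -0.40429102 -4.53271316]
block (np.float64(625.2232435962164), np.float64(139.90097234543336), np.float64(0.16751935809225627)) 24.68605043182265
```

View pics/pre.png

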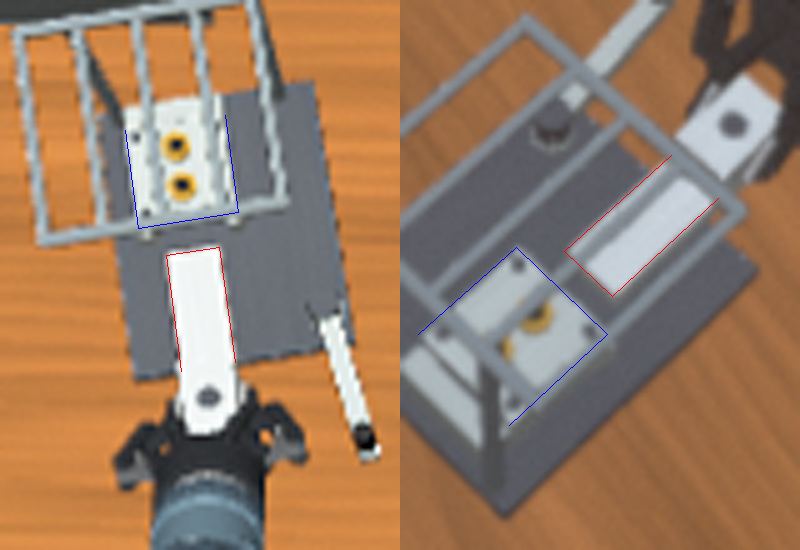

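Request:
jog_arm:
  motion:
    - [0.05,0.008,-0.01,0,0,0]
    - [0.05,0.008,-0.02,0,0,0]
    - [0.01,0.002,-0.02,0.0003,-0.0019,0]
    - [0,0,-0.02,0,0,0]
    - [0,0,0,0,0,0]
    - [0,0,0,0,0,0]
    - [0,0,0,0,0,0]
    - [0,0,0,0,0,0]

```text
t: 10.47
tool_pos: [599.0, 135.4, 29.8]
eef_rot: [-3.141, 0.698, -2.974]
ft_force: [-1.1, -0.3, -4.6]
grip_width: 39.7
grip_force: 63.0
```

Request:
jog_arm:
  motion:
    - [0.05,0.0083,0,0,0,0]
    - [0.05,0.0083,0,0,0,0]
    - [0.05,0.0083,0,0,0,0]
    - [0.05,0.0083,0,0,0,0]
    - [0.05,0.0083,0,0,0,0]
    - [0.05,0.0083,0,0,0,0]
    - [0.05,0.0083,0,0,0,0]
    - [0,0,0,0,0,0]

```text
t: 11.13
tool_pos: [635.7, 141.4, 30.5]
eef_rot: [-3.141, 0.7, -2.974]
ft_force: [1.1, -0.6, -3.6]
grip_width: 39.1
grip_force: 63.0
```

Request:
jog_arm:
  motion:
    - [0.05,0.0084,0,0,0,0]
    - [0.05,0.0084,0,0,0,0]
    - [0.05,0.0084,0,0,0,0]
    - [0.05,0.0084,0,0,0,0]
    - [0.05,0.0084,0,0,0,0]
    - [0.05,0.0084,0,0,0,0]
    - [0.03,0.005,-0.01,0,0,0]
    - [0,0,0,0,0,0]

```text
t: 11.8
tool_pos: [668.0, 146.9, 29.0]
eef_rot: [-3.141, 0.699, -2.974]
ft_force: [0.3, 0.6, -4.3]
grip_width: 39.4
grip_force: 63.1
```

Request:
jog_arm:
  motion:
    - [0.04,0.0067,0,0,0,0]
    - [0.04,0.0067,0,0,0,0]
    - [0.04,0.0067,0,0,0,0]
    - [0.03,0.005,0,0,0,0]
    - [0.015,0.0025,0,0,0,0]
    - [0,0,0,0,0,0]
    - [0,0,0,0,0,0]
    - [0,0,0,0,0,0]

```text
t: 12.47
tool_pos: [683.0, 149.5, 28.5]
eef_rot: [-3.141, 0.697, -2.974]
ft_force: [0.0, 0.4, -3.4]
grip_width: 39.3
grip_force: 63.1
```

Request:
jog_arm:
  motion:
    - [0.01,0.0017,0,0,0,0]
    - [0.01,0.0017,0,0,0,0]
    - [0.01,0.0017,0,0,0,0]
    - [0,0,0,0,0,0]
    - [0,0,0,0,0,0]
    - [0,0,0,0,0,0]
    - [0,0,0,0,0,0]
    - [0,0,0,0,0,0]

```text
t: 13.13
tool_pos: [686.2, 150.0, 28.6]
eef_rot: [-3.141, 0.698, -2.974]
ft_force: [-0.2, -0.6, -4.5]
grip_width: 39.8
grip_force: 63.1
```

Request:
jog_arm:
  motion:
    - [0.01,0.0017,0,0,0,0]
    - [0.01,0.0017,0,0,0,0]
    - [0,0,0,0,0,0]
    - [0,0,0,0,0,0]
    - [0,0,0,0,0,0]
    - [0,0,0,0,0,0]
    - [0,0,0,0,0,0]
    - [0,0,0,0,0,0]

```text
t: 13.8
tool_pos: [688.3, 150.4, 28.7]
eef_rot: [-3.141, 0.698, -2.974]
ft_force: [1.1, 0.2, -3.7]
grip_width: 39.9
grip_force: 63.1
```

Request:
jog_arm:
  motion:
    - [0.01,0.0017,0,0,0,0]
    - [0.01,0.0017,0,0,0,0]
    - [0,0,0,0,0,0]
    - [0,0,0,0,0,0]
    - [0,0,0,0,0,0]
    - [0,0,0,0,0,0]
    - [0,0,0,0,0,0]
    - [0,0,0,0,0,0]

```text
t: 14.47
tool_pos: [689.5, 150.6, 28.0]
eef_rot: [-3.141, 0.696, -2.974]
ft_force: [-5.1, -0.8, -4.0]
grip_width: 39.3
grip_force: 63.3
```

Stop contact (-5 N along x). Next I lower it onto the base plate.

Request:
jog_arm:
  motion:
    - [0,0,-0.006,0,0,0]
    - [0,0,-0.006,0,0,0]
    - [0,0,0,0,0,0]
    - [0,0,0,0,0,0]
    - [0,0,0,0,0,0]
    - [0,0,0,0,0,0]
    - [0,0,0,0,0,0]
    - [0,0,0,0,0,0]

```text
t: 15.13
tool_pos: [689.5, 150.6, 27.6]
eef_rot: [-3.141, 0.697, -2.974]
ft_force: [-10.0, -2.0, 2.7]
grip_width: 39.4
grip_force: 64.7
```

Seated on the plate. I'll release, back off along the tool axis and check.

Request:
jog_arm:
  motion:
    - [0,0,0,0,0,0]
    - [0,0,0,0,0,0]
    - [0,0,0,0,0,0]
    - [0,0,0,0,0,0]
    - [0,0,0,0,0,0]
    - [0,0,0,0,0,0]
    - [0,0,0,0,0,0]
    - [0,0,0,0,0,0]
  claw: 0.8

```text
t: 15.8
tool_pos: [690.5, 150.7, 27.6]
eef_rot: [-3.141, 0.698, -2.974]
ft_force: [0.2, 0.0, 0.8]
grip_width: 68.3
grip_force: 0.0
```

Request:
jog_arm:
  motion:
    - [-0.05,-0.008,0.06,0,0,0]
    - [-0.095,-0.016,0.115,0,0,0]
    - [-0.095,-0.016,0.115,0,0,0]
    - [-0.095,-0.016,0.115,0,0,0]
    - [-0.095,-0.016,0.115,0,0,0]
    - [-0.095,-0.016,0.115,0,0,0]
    - [-0.095,-0.016,0.115,0,0,0]
    - [0,0,0,0,0,0]

```text
t: 16.47
tool_pos: [627.7, 140.3, 104.7]
eef_rot: [-3.141, 0.7, -2.974]
ft_force: [-0.6, 0.1, 0.3]
grip_width: 68.2
grip_force: 0.0
```

```bash
python3 - <<'E'
from h import *
o=robot.get_obs();print(o["joints"],o["tool_pos"],o["eef_rot"],o["ft_force"])
J=(716.5,154.4,.168);B=(*place([[10,0,0]],*J)[0][:2],.168)
k=5;out=[]
for c in("top","scene"):
    s=vision.snapshot(c)
    for d in vision.spot_in(c,"gate_handle")[:2]:print(c,d["pixel"],d["p"],ray(c,d["pixel"],65))
    ctr=proj(c,place([[-50,-20,20]],*J))[0]; u,v=np.round(ctr-[40,55]).astype(int)
    im=cv2.resize(np.ascontiguousarray(s[v:v+110,u:u+80,::-1]),None,fx=k,fy=k,interpolation=cv2.INTER_CUBIC)
    q=np.round((proj(c,place([[-75,-20,45],[-15,-20,45],[-15,20,45],[-75,20,45]],*B,15))-[u,v]+.5)*k).astype(np.int32)
    cv2.polylines(im,[q],True,(0,0,255),1)
    h=np.round((proj(c,[[550.6,17,40],[550.6,17,90]])-[u,v]+.5)*k).astype(int)
    cv2.line(im,tuple(map(int,h[0])),tuple(map(int,h[1])),(0,0,255),1)
    out.append(im)
cv2.imwrite("pics/home.png",np.hstack(out))
E
```

```text
[ 0.10078501  0.20076456 -0.86082413 -0.18966975  0.04234932 -0.05131558] [627.6514477  140.31685883 104.6932465 ] [-3.14076763  0.6999432  -2.97375716] [-0.63110617  0.08411628  0.30821213]
top [283.8, 188.1] 0.69 [597.85823564  33.31683173  65.        ]
scene [324.7, 255.0] 0.7 [636.21396609  59.50835965  65.        ]
```

View pics/home.png

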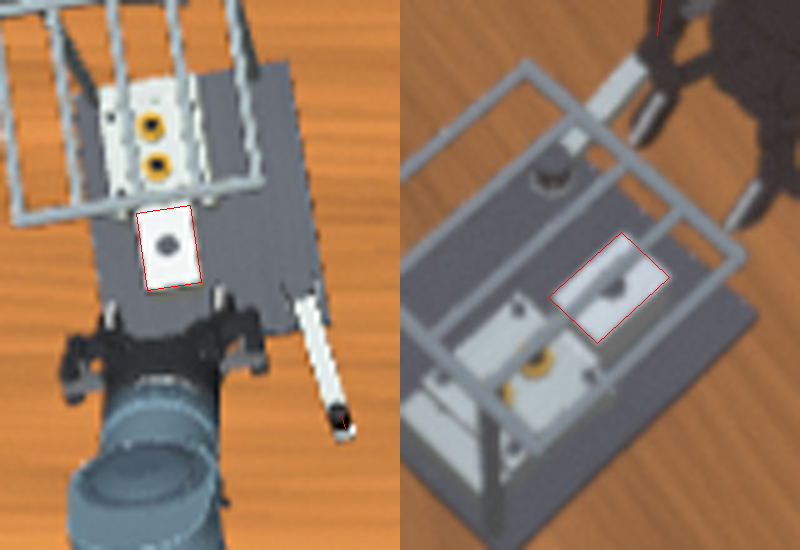

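Block is home, and the handle matches (551, 18). Next I stand the tool upright over the handle.

Request:
jog_arm:
  motion:
    - [-0.12,-0.153,0.06,0,0,0]
    - [-0.12,-0.153,0.05,-0.0027,0.016,0]
    - [-0.1,-0.153,0.05,-0.0027,0.016,0]
    - [-0.09,-0.153,0.04,-0.0027,0.016,0]
    - [-0.09,-0.153,0,-0.0027,0.016,0]
    - [-0.09,-0.153,0,-0.0027,0.016,0]
    - [-0.08,-0.153,0,-0.0027,0.016,0]
    - [-0.08,-0.152,0,-0.0024,0.014,0]

```text
t: 17.33
tool_pos: [556.0, 21.3, 120.5]
eef_rot: [-3.14, 0.022, -2.974]
ft_force: [0.6, -0.2, -0.5]
grip_width: 68.3
grip_force: 0.0
```

Request:
jog_arm:
  motion:
    - [0,0,0,0,0,0]
    - [0,0,0,0,0,0]
    - [0,0,0,0,0,0]
    - [0,0,0,0,0,0]
    - [0,0,0,0,0,0]
    - [0,0,0,0,0,0]
    - [0,0,0,0,0,0]
    - [0,0,0,0,0,0]

```text
t: 18.0
tool_pos: [555.0, 22.5, 120.5]
eef_rot: [-3.14, 0.026, -2.973]
ft_force: [0.5, -0.1, 0.8]
grip_width: 68.4
grip_force: 0.0
```

Request:
jog_arm:
  motion:
    - [-0.02,-0.022,-0.05,0,0,0]
    - [-0.02,-0.023,-0.1,0,0,0]
    - [0,0,-0.11,0,0,0]
    - [0,0,-0.11,0,0,0]
    - [0,0,-0.11,0,0,0]
    - [0,0,-0.1,0,0,0]
    - [0,0,0,0,0,0]
    - [0,0,0,0,0,0]

```text
t: 18.67
tool_pos: [550.4, 17.7, 61.6]
eef_rot: [-3.141, 0.024, -2.974]
ft_force: [0.1, 0.3, -0.5]
grip_width: 68.1
grip_force: 0.0
```

Request:
jog_arm:
  motion:
    - [0,0,0,0,0,0]
    - [0,0,0,0,0,0]
    - [0,0,0,0,0,0]
    - [0,0,0,0,0,0]
    - [0,0,0,0,0,0]
    - [0,0,0,0,0,0]
    - [0,0,0,0,0,0]
    - [0,0,0,0,0,0]
  claw: 0
  force: 25

```text
t: 19.33
tool_pos: [551.7, 17.8, 62.9]
eef_rot: [-3.14, 0.026, -2.974]
ft_force: [-0.5, 0.5, 5.6]
grip_width: 15.0
grip_force: 24.5
```

Request:
jog_arm:
  motion:
    - [0,0,0,0,0,0]
    - [0,0,0,0,0,0]
    - [0,0,0,0,0,0]
    - [0,0,0,0,0,0]
    - [0,0,0,0,0,0]
    - [0,0,0,0,0,0]
    - [0,0,0,0,0,0]
    - [0,0,0,0,0,0]

```text
t: 20.0
tool_pos: [551.7, 17.8, 62.9]
eef_rot: [-3.14, 0.026, -2.974]
ft_force: [-2.0, 0.3, 5.4]
grip_width: 15.2
grip_force: 24.5
```

```bash
python3 - <<'E'
from h import *
o=robot.get_obs();tp=o["tool_pos"];J=(716.5,154.4,.168)
jx=np.array([np.cos(.168),np.sin(.168),0]);z=np.array([0,0,1.])
th0=o["eef_rot"][1];G=tp-19*(np.sin(th0)*jx-np.cos(th0)*z);H=place([[-76,-90,30]],*J)[0]
d=(G-H)[:2];p0=np.arctan2(d[1],d[0])%(2*np.pi);p1=np.pi/2+.168-.01;R=np.hypot(*d);print(R,p0-np.pi/2-.168,G[2])
prev=tp
N=32
for i in range(1,N+1):
    p=p0+(p1-p0)*i/N;r=R+(110-R)*i/N;th=th0+(np.radians(32)-th0)*i/N
    g=H+[r*np.cos(p),r*np.sin(p),0];g[2]=G[2]
    t=g+19*(np.sin(th)*jx-np.cos(th)*z);print(np.round((t-prev)/100,3).tolist(),np.round(t).tolist() if i%8==0 else "");prev=t
w=(np.radians(32)-th0)/N/2/np.pi;print(w*np.array([np.sin(.168),-np.cos(.168)]))
E
```

```text
111.13230496037268 1.7256584146508709 81.85063095076771
[-0.014, 0.058, 0.0] 
[-0.011, 0.059, 0.0] 
[-0.008, 0.06, 0.0] 
[-0.005, 0.06, 0.0] 
[-0.001, 0.061, 0.0] 
[0.002, 0.061, 0.0] 
[0.005, 0.061, 0.0] 
[0.008, 0.06, 0.0] [549.0, 66.0, 63.0]
[0.012, 0.06, 0.001] 
[0.015, 0.059, 0.001] 
[0.018, 0.059, 0.001] 
[0.021, 0.058, 0.001] 
[0.024, 0.057, 0.001] 
[0.027, 0.055, 0.001] 
[0.03, 0.054, 0.001] 
[0.033, 0.052, 0.001] [567.0, 111.0, 64.0]
[0.036, 0.051, 0.001] 
[0.038, 0.049, 0.001] 
[0.041, 0.047, 0.001] 
[0.043, 0.045, 0.001] 
[0.046, 0.042, 0.001] 
[0.048, 0.04, 0.001] 
[0.05, 0.038, 0.001] 
[0.052, 0.035, 0.001] [603.0, 146.0, 65.0]
[0.054, 0.032, 0.001] 
[0.055, 0.029, 0.001] 
[0.057, 0.026, 0.001] 
[0.058, 0.024, 0.001] 
[0.059, 0.02, 0.002] 
[0.06, 0.017, 0.002] 
[0.061, 0.014, 0.002] 
[0.061, 0.011, 0.002] [649.0, 163.0, 66.0]
[ 0.00044258 -0.00260955]
```

Request:
jog_arm:
  motion:
    - [-0.014,0.058,0,0.0004,-0.0026,0]
    - [-0.011,0.059,0,0.0004,-0.0026,0]
    - [-0.008,0.06,0,0.0004,-0.0026,0]
    - [-0.005,0.06,0,0.0004,-0.0026,0]
    - [-0.001,0.061,0,0.0004,-0.0026,0]
    - [0.002,0.061,0,0.0004,-0.0026,0]
    - [0.005,0.061,0,0.0004,-0.0026,0]
    - [0.008,0.06,0,0.0004,-0.0026,0]

```text
t: 20.67
tool_pos: [548.8, 66.0, 62.4]
eef_rot: [-3.138, 0.159, -2.974]
ft_force: [-0.8, -3.1, 3.9]
grip_width: 15.0
grip_force: 24.9
```

Request:
jog_arm:
  motion:
    - [0.012,0.06,0.001,0.0004,-0.0026,0]
    - [0.015,0.059,0.001,0.0004,-0.0026,0]
    - [0.018,0.059,0.001,0.0004,-0.0026,0]
    - [0.021,0.058,0.001,0.0004,-0.0026,0]
    - [0.024,0.057,0.001,0.0004,-0.0026,0]
    - [0.027,0.055,0.001,0.0004,-0.0026,0]
    - [0.03,0.054,0.001,0.0004,-0.0026,0]
    - [0.033,0.052,0.001,0.0004,-0.0026,0]

```text
t: 21.33
tool_pos: [566.7, 111.5, 62.7]
eef_rot: [-3.136, 0.29, -2.973]
ft_force: [0.7, -3.3, -0.2]
grip_width: 14.6
grip_force: 24.7
```

Request:
jog_arm:
  motion:
    - [0.036,0.051,0.001,0.0004,-0.0026,0]
    - [0.038,0.049,0.001,0.0004,-0.0026,0]
    - [0.041,0.047,0.001,0.0004,-0.0026,0]
    - [0.043,0.045,0.001,0.0004,-0.0026,0]
    - [0.046,0.042,0.001,0.0004,-0.0026,0]
    - [0.048,0.04,0.001,0.0004,-0.0026,0]
    - [0.05,0.038,0.001,0.0004,-0.0026,0]
    - [0.052,0.035,0.001,0.0004,-0.0026,0]

```text
t: 22.0
tool_pos: [602.5, 146.1, 63.8]
eef_rot: [-3.134, 0.423, -2.973]
ft_force: [-2.0, -2.1, 0.0]
grip_width: 15.3
grip_force: 24.7
```

Request:
jog_arm:
  motion:
    - [0.054,0.032,0.001,0.0004,-0.0026,0]
    - [0.055,0.029,0.001,0.0004,-0.0026,0]
    - [0.057,0.026,0.001,0.0004,-0.0026,0]
    - [0.058,0.024,0.001,0.0004,-0.0026,0]
    - [0.059,0.02,0.002,0.0004,-0.0026,0]
    - [0.06,0.017,0.002,0.0004,-0.0026,0]
    - [0.03,0.007,0.002,0.0004,-0.0026,0]
    - [0,0,0,0,0,0]

```text
t: 22.67
tool_pos: [640.2, 161.5, 65.0]
eef_rot: [-3.132, 0.539, -2.971]
ft_force: [0.9, -2.1, -0.7]
grip_width: 15.3
grip_force: 24.7
```

Request:
jog_arm:
  motion:
    - [0.03,0.006,0.001,0,0,0]
    - [0.03,0.005,0.001,0,0,0]
    - [0.02,0.003,0,0,0,0]
    - [0,0,0,0,0,0]
    - [0,0,0,0,0,0]
    - [0,0,0,0,0,0]
    - [0,0,0,0,0,0]
    - [0,0,0,0,0,0]

```text
t: 23.33
tool_pos: [645.8, 162.6, 64.7]
eef_rot: [-3.132, 0.535, -2.971]
ft_force: [-10.6, -5.2, 10.0]
grip_width: 15.0
grip_force: 26.5
```

Request:
jog_arm:
  motion:
    - [0.01,0.002,0,0,0,0]
    - [0.01,0.002,0,0,0,0]
    - [0,0,0,0,0,0]
    - [0,0,0,0,0,0]
    - [0,0,0,0,0,0]
    - [0,0,0,0,0,0]
    - [0,0,0,0,0,0]
    - [0,0,0,0,0,0]

```text
t: 24.0
tool_pos: [646.3, 162.7, 64.4]
eef_rot: [-3.131, 0.533, -2.971]
ft_force: [-19.8, -6.7, 18.3]
grip_width: 15.3
grip_force: 27.7
```

Request:
jog_arm:
  motion:
    - [-0.01,-0.002,0,0,0,0]
    - [0,0,0,0,0,0]
    - [0,0,0,0,0,0]
    - [0,0,0,0,0,0]
    - [0,0,0,0,0,0]
    - [0,0,0,0,0,0]
    - [0,0,0,0,0,0]
    - [0,0,0,0,0,0]
  claw: 0.5

```text
t: 24.67
tool_pos: [648.6, 163.0, 65.0]
eef_rot: [-3.132, 0.537, -2.971]
ft_force: [-0.0, 0.3, 0.0]
grip_width: 42.8
grip_force: 0.0
```

Request:
jog_arm:
  motion:
    - [-0.05,-0.008,0.08,0,0,0]
    - [-0.05,-0.008,0.08,0,0,0]
    - [-0.08,-0.013,0.12,0,0,0]
    - [-0.08,-0.013,0.12,0,0,0]
    - [-0.08,-0.013,0.12,0,0,0]
    - [-0.15,-0.025,0.05,0,0,0]
    - [-0.2,-0.033,0,0,0,0]
    - [-0.2,-0.033,0,0,0,0]

```text
t: 25.33
tool_pos: [559.5, 148.3, 124.1]
eef_rot: [-3.132, 0.541, -2.971]
ft_force: [-0.6, -0.1, -0.3]
grip_width: 42.6
grip_force: 0.0
```

```bash
python3 - <<'E'
from h import *
o=robot.get_obs();print(o["joints"],o["tool_pos"],o["eef_rot"],o["ft_force"])
J=(716.5,154.4,.168);B=(*place([[10,0,0]],*J)[0][:2],.168)
k=5;out=[]
for c in("top","scene"):
    s=vision.snapshot(c)
    ctr=proj(c,place([[-50,-20,20]],*J))[0]; u,v=np.round(ctr-[40,55]).astype(int)
    im=cv2.resize(np.ascontiguousarray(s[v:v+110,u:u+80,::-1]),None,fx=k,fy=k,interpolation=cv2.INTER_CUBIC)
    D=lambda P,z:cv2.polylines(im,[np.round((proj(c,place(P,*z))-[u,v]+.5)*k).astype(np.int32)],True,(0,0,255),1)
    D([[-75,-20,45],[-15,-20,45],[-15,20,45],[-75,20,45]],(*B,15))
    D([[-84,-90,40],[-68,-90,40],[-68,30,40],[-84,30,40]],J);D([[-76,20,40],[-76,20,90]],J)
    out.append(im)
cv2.imwrite("pics/shut.png",np.hstack(out))
E
```

```text
[ 0.14897615  0.08384282 -0.78810345  0.15819614  0.00096688 -0.0182399 ] [559.53022645 148.29161861 124.13981803] [-3.13161055  0.54057169 -2.97134294] [-0.55509328 -0.12254988 -0.25761802]
```

View pics/shut.png

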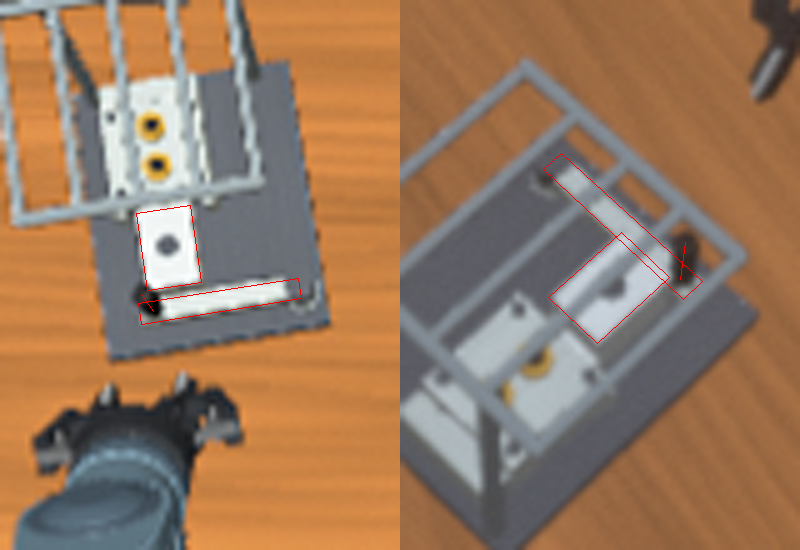

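Request:
jog_arm:
  motion:
    - [0,0,-0.09,0,0,0]
    - [0,0,-0.1,0,0,0]
    - [0,0,-0.1,0,0,0]
    - [0,0,-0.1,0,0,0]
    - [0.11,0.02,-0.1,0,0,0]
    - [0.12,0.02,0,0,0,0]
    - [0.12,0.02,0,0,0,0]
    - [0.12,0.02,0,0,0,0]
  claw: 0

```text
t: 26.1
tool_pos: [607.7, 156.5, 73.7]
eef_rot: [-3.132, 0.539, -2.971]
ft_force: [0.0, 0.2, 0.2]
grip_width: 0.1
grip_force: 0.0
```

Request:
jog_arm:
  motion:
    - [0.03,0.005,0,0,0,0]
    - [0.03,0.005,0,0,0,0]
    - [0.03,0.005,0,0,0,0]
    - [0.02,0.003,0,0,0,0]
    - [0,0,0,0,0,0]
    - [0,0,0,0,0,0]
    - [0,0,0,0,0,0]
    - [0,0,0,0,0,0]

```text
t: 26.77
tool_pos: [617.1, 158.0, 72.9]
eef_rot: [-3.132, 0.537, -2.971]
ft_force: [-0.9, -0.1, 0.5]
grip_width: 0.3
grip_force: 0.0
```

Request:
jog_arm:
  motion:
    - [0.02,0.003,0,0,0,0]
    - [0.01,0.002,0,0,0,0]
    - [0,0,0,0,0,0]
    - [0,0,0,0,0,0]
    - [0,0,0,0,0,0]
    - [0,0,0,0,0,0]
    - [0,0,0,0,0,0]
    - [0,0,0,0,0,0]

```text
t: 27.43
tool_pos: [620.5, 158.6, 73.0]
eef_rot: [-3.132, 0.537, -2.971]
ft_force: [-0.2, -0.0, 0.5]
grip_width: 0.3
grip_force: 0.0
```

Request:
jog_arm:
  motion:
    - [0.01,0.002,0,0,0,0]
    - [0.01,0.002,0,0,0,0]
    - [0,0,0,0,0,0]
    - [0,0,0,0,0,0]
    - [0,0,0,0,0,0]
    - [0,0,0,0,0,0]
    - [0,0,0,0,0,0]
    - [0,0,0,0,0,0]

```text
t: 28.1
tool_pos: [622.4, 159.0, 73.0]
eef_rot: [-3.132, 0.537, -2.971]
ft_force: [-0.4, -0.8, -1.0]
grip_width: 0.2
grip_force: 0.3
```

Request:
jog_arm:
  motion:
    - [0.01,0.002,0,0,0,0]
    - [0.01,0.002,0,0,0,0]
    - [0,0,0,0,0,0]
    - [0,0,0,0,0,0]
    - [0,0,0,0,0,0]
    - [0,0,0,0,0,0]
    - [0,0,0,0,0,0]
    - [0,0,0,0,0,0]

```text
t: 28.77
tool_pos: [622.9, 159.1, 72.2]
eef_rot: [-3.131, 0.535, -2.971]
ft_force: [-5.0, -1.4, 4.1]
grip_width: 0.1
grip_force: 3.0
```

Request:
jog_arm:
  motion:
    - [0.01,0.002,0,0,0,0]
    - [0.005,0.001,0,0,0,0]
    - [0,0,0,0,0,0]
    - [0,0,0,0,0,0]
    - [0,0,0,0,0,0]
    - [0,0,0,0,0,0]
    - [0,0,0,0,0,0]
    - [0,0,0,0,0,0]

```text
t: 29.43
tool_pos: [623.1, 159.2, 71.5]
eef_rot: [-3.131, 0.533, -2.971]
ft_force: [-10.0, -2.4, 6.5]
grip_width: -0.1
grip_force: 5.2
```

The gate is against its hard stop, and the force pattern matches the earlier push. I'll retreat and hand in.

Request:
jog_arm:
  motion:
    - [-0.05,-0.008,0,0,0,0]
    - [-0.1,-0.017,0.03,0,0,0]
    - [-0.1,-0.017,0.08,0,0,0]
    - [-0.1,-0.017,0.1,0,0,0]
    - [-0.1,-0.017,0.1,0,0,0]
    - [0,0,0,0,0,0]
    - [0,0,0,0,0,0]
    - [0,0,0,0,0,0]

```text
t: 30.1
tool_pos: [581.6, 152.2, 104.3]
eef_rot: [-3.132, 0.539, -2.971]
ft_force: [-0.1, -0.3, 0.4]
grip_width: 0.0
grip_force: 0.0
```

```bash
python3 - <<'E'
from station import robot
o=robot.get_obs();print(o["tool_pos"],o["ft_force"],o["t"]);print(robot.finish_job())
E
```

```text
[581.55223739 152.15188678 104.34924393] [-0.12352928 -0.30424942  0.36753277] 30.1
the job is handed in; nothing more can be done
None
```

I pushed the block home against the end stop, closed the gate to its hard stop, and handed the job in at about 30 s with the arm clear; no verdict came back.

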